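Turn up the inspection cup and index the camera stage

ROBOT

A 6-joint arm with a two-finger parallel gripper is mounted at the origin on the work surface. World frame = base frame: x ahead of the robot, y to its left, z up, the work surface at z = 0. Lengths are in m, angles in rad, forces in N, time in s.
With the tool pointing down it reaches from about 0.375 to 0.9 m from the base axis. Payload 3.1 kg.
Tool frame: the origin (TCP) lies between the finger pads; the fingertips stand 22 mm ahead of it and the grasp point (between the pads) lies 3 mm ahead of it; z points along the fingers, y is the line along which they close (so a half turn about z gives the same grasp; the last joint's range is limited). The gripper opens to 87 mm and grips with 3 to 60 N. Pads are 19 mm wide; open, the fingers measure 117 mm over their backs; the gripper's body (75 mm by 190 mm) begins 51 mm behind the grasp point.
Start: joints at [1.002, 0.527, 1.433, -0, 1.181, -0.178], TCP at [0.238, 0.578, 0.245] pointing down, gripper open.
Joint ranges: [-3.08, 3.08], [-0.75, 2.2], [0.22, 2.44], [-1.43, 4.57], [0, 2.65], [-2.85, 2.85]. Speed limits (rad/s): [2.79, 2.79, 3.14, 3.14, 3.14, 3.14].

INTERFACE

Orientations are given as a unit quaternion [x, y, z, w].
In Python, from rig import robot gives the robot as it stands.
- The arm moves only by the tool move_arm, never from a script. Its argument "series" is text: rows parted by semicolons, each of 6 numbers parted by spaces: the shift along the tool's x, y, z in mm, then the turn, a rotation vector about the tool's x, y, z in degrees. In form: dx dy dz ax ay az; .... A call has 1 to 8 rows; each row is the pose to reach, as a shift and turn from the pose commanded when the call began, along the tool's axes at that moment; what a row does not reach only later rows make up. A row lasts 1/12 s, in which the tool goes at most 41.7 mm and 7.16 degrees, less where a joint would pass 70% of its speed; a pose out of reach is approached as far as the arm can. A call with a gripper value outside its range is refused whole. "jaw" is the opening, from 0 (shut) to 1 (fully open), set as the call begins (left out, the last holds). The fingers move at their own pace and stop on an object; "newtons" is the grip in N (left out, the last holds). Time passes only in rows, so rows that repeat a pose let the fingers close. It gives the time, the measured TCP pose, the force, the opening and the grip force at its end, in the units of the state.
- robot.get_obs(): the state, without advancing time (a new reading comes with each control period).
- robot.camera(name): name is "scene" or "top" or "wrist"; returns a dict with "img" (480x640x3 uint8, red, green, blue), "mtx" (3x3 intrinsics, pixels), "world_to_cam" (4x4, takes a point from world to camera coordinates). Camera axes: x right, y down, z forward; pixel columns grow to the right and rows downward; lengths in m; the calibration is good to about 2 mm. The wrist camera is an equidistant fisheye: a pixel r from the principal point sees the ray r / f radians off the axis. A picture is of the moment at which its call begins. There is no depth.
- robot.hand_in(): hands the job in; it is judged then, once.
Trained networks look in a picture, given as the dict that the camera call returned (one of the last four; its "shot" number tells which), for a name from the list of things; names that differ only in an ending like _2 or _b are one class to them, and where a whole thing is asked for, a point or a joint stands for the part that bears it (a point fixed in the world has none). Each returns a list of dicts, best first, with "p" (0 to 1); they miss things now and then, are a little off and sometimes report something else, mostly with a low value. They report only what shows in the picture. A call takes as long as a camera call. They do not tell look-alikes from the thing itself.
- robot.search_frame(picture, thing): "xyz" ([x, y, z] in m, in world coordinates, good to about 4 mm: the middle of the surface that is visible of it).
- robot.tip_of(picture, thing): "xyz" ([x, y, z] in m, in world coordinates, good to about 4 mm: a listed point, or the origin of a listed thing).
The state is a dict: "time": time; "q": joint angles; "joint_velocities": joint speeds; "joint_torque": joint torques, N m; "position": TCP position; "tool_rot": TCP orientation; "ft_force": force on the tool from outside, world axes, zero at the start; "moment": the same for the moment, N m; "grip_width": finger opening in m; "grip_force": force on a finger pad.
Only numpy, scipy, OpenCV 4.12 (cv2) and the standard library are available. Lean on these libraries where they do the work, as an engineer would, in place of code of your own. Each camera call takes 0.05 s, during which the arm holds its last target. There are 200 camera calls.

TASK

The square cup on the black inspection mat lies mouth-down. Turn it over so that it stands mouth-up on the mat and let go of it; then take the camera stage by its upright thumb post and slide it along its rail, away from the end where it is parked, until you feel its ball click into the notch, without running on to the far end of the rail. Finish there still gripping the post, with the ball seated in the notch; leave the other things lying about where they are.

Things in the scene. Friction and masses are not known exactly. Their poses are not given: they have to be found in the camera images.
- mat: Thin black rubber inspection mat fixed on the table, 170 (x) x 360 (y) x 3 mm thick. Origin: centre of its underside, on the table; x and y along its sides.
- cup: Square open cup of grey plastic, 50 x 50 mm outside, 60 mm tall, walls and bottom 4 mm, 70 g give or take 30 percent. Starts mouth-down on the mat. Origin: the centre of its volume, 30 mm from either end; its +z axis points from the mouth to the closed bottom (so +z is up while it is mouth-down, down when mouth-up); x and y are square to its four flat sides. It rests stably on any side. It does not roll.
- rail: Camera rail fixed on the table beyond the mat: aluminium bar 360 mm long along its y, 50 mm wide, top 34 mm high, with dark end plates 50 mm high. Origin: centre of its underside; +y is the direction in which the stage is to be slid, x points away from the robot's side. Along its far (+x) side runs a steel index strip with one notch, marked by a black line 9 mm wide, somewhere from 100 to 200 mm of stage travel.
- travel (a joint): Travel of the camera stage along the rail's +y, in m: 0 at the parking end, 0.25 at the far end stop. The stage carries a small camera that looks over the mat. Starts between 0 and 0.05. It slides with 1 to 2 N of friction plus 4 N per m/s, 0.5 kg. With travel q the post's centre is at (0.014, q - 0.125) in the rail's x, y.
- stage: The camera stage: dark saddle plate 60 mm along the rail, its top 47 mm above the table, with camera, bracket and thumb post. Origin: on the table plane at the rail's centre line, in the middle of the stage's length; axes as the rail's.
- post_top (a point): Centre of the top face of the thumb post, 92 mm above the table. The thing to grip: a plain upright aluminium post on the stage, 20 mm (rail's x) x 14 mm (rail's y), standing 45 mm tall on the saddle plate. The camera bracket stands 37 mm from the post's centre on the robot's side, the camera up to 110 mm above the table and reaching 77 mm from the rail's centre line towards the mat.
- plunger (a joint): Drop of the spring-loaded 12 mm ball under the stage's far side, in m: about 0.0004 while it rides on the strip, about 0.0023 when seated in the notch. The ball falls in within 4.5 mm of the notch's centre and then tugs the stage forward with up to 5 N; pushed on, the seated ball resists with about 6 to 10 N more than the sliding friction before it climbs out. Slide slowly (30 mm/s) to feel it.
- spacer: Bystander on the mat: dark steel ring 40 mm across, 12 mm tall. Origin: centre of its underside.
- lenscap: Bystander on the mat: flat black disc 42 mm across, 9 mm tall. Origin: centre of its underside.
- lens: Bystander: black stepped lens barrel 42 mm across, 48 mm tall, standing. Origin: centre of its underside.
- driver: Bystander: screwdriver 170 mm long, lying along its x.
- tub: Bystander: round grey cup 72 mm across, 55 mm tall, mouth-up. Origin: centre of its underside.
- cleaner: Bystander: white bottle 44 mm across, 120 mm tall, standing. Origin: centre of its underside.
- gauge: Bystander: steel block 50 x 30 x 20 mm beyond the rail. Origin: centre of its underside.
Not all that is in view belongs to the job. What is shaped like the cup but orange or pink is not meant.

How it is judged:
By the outcome, as a careful person would: the job done as asked, in the order asked, and still so for the second after the job is handed in, while the arm keeps its last pose, push and grip.
It also fails if it takes over 72 s, if anything falls off the work surface, if the arm or the gripper's body presses on something with over 40 N, if the wrist force passes 120 N, or if a joint passes its speed limit or range.

## Working session

There is one attempt and no reset: what is moved stays moved. The work goes in short steps, Python scripts to look and compute and a tool call to move; the robot and the scene stay as the last step left them, time stands still between calls to the robot, and variables do not carry over. Pictures are saved under pics/ and viewed, at most 10 in all, crops included, and the job is handed in when it is done.

Besides the shell and the picture viewer there is one more tool, called after "Emit:" as name(argument=value, ...) on one line, values as JSON. move_arm: Moves the arm, as the interface text tells. Its arguments: {"type":"object","properties":{"series":{"type":"string"},"jaw":{"type":"number"},"newtons":{"type":"number"}},"required":["series"]}

```bash
mkdir -p pics; ls
cat > h.py <<'E'
import numpy as np, cv2
from rig import robot
from scipy.spatial.transform import Rotation as R
def save(c,n): cv2.imwrite('pics/'+n+'.png', c['img'][:,:,::-1])
def ray(c,u,v,z):
    "pixel -> world point at height z (pinhole cams)"
    K=c['mtx'];T=np.array(c['world_to_cam']);Ri=T[:3,:3].T;o=-Ri@T[:3,3]
    d=Ri@np.linalg.inv(K)@np.array([u,v,1.]);return o+d*(z-o[2])/d[2]
def proj(c,p):
    T=np.array(c['world_to_cam']);q=c['mtx']@(T[:3,:3]@np.array(p)+T[:3,3]);return q[:2]/q[2]
def st():
    o=robot.get_obs();print('t',round(o['time'],2),'p',np.round(o['position'],4),'R',np.round(R.from_quat(o['tool_rot']).as_matrix(),3).tolist(),'q',np.round(o['q'],3),'F',np.round(o['ft_force'],1),'w',o['grip_width'],o['grip_force']);return o
E
python3 - <<'E'
from h import *
st()
for n in ['top','scene']:
    c=robot.camera(n);save(c,n+'0')
    for t in ['cup','mat','rail','stage','post_top','spacer','lenscap','lens','driver','tub','cleaner','gauge']:
        r=robot.tip_of(c,t)
        print(n,t,[(round(x['p'],2),np.round(x['xyz'],3).tolist(),np.round(proj(c,x['xyz'])).tolist()) for x in r[:3]])
E
```

```text
pics
t 0.0 p [0.2377 0.5773 0.2436] R [[-0.925, 0.381, -0.001], [0.381, 0.925, -0.002], [0.0, -0.002, -1.0]] q [ 1.001  0.528  1.434 -0.     1.181 -0.178] F [-1.1  0.3  0.8] w 0.08728531276292309 0.0
top cup [(0.78, [0.297, -0.186, 0.03], [397.0, 329.0]), (0.63, [0.452, 0.233, 0.033], [234.0, 272.0]), (0.59, [0.469, -0.057, 0.03], [345.0, 263.0])]
top mat [(0.72, [0.469, -0.019, 0.001], [330.0, 265.0])]
top rail [(0.88, [0.646, -0.054, -0.0], [341.0, 200.0])]
top stage [(0.92, [0.639, -0.166, -0.0], [381.0, 202.0])]
top post_top [(0.64, [0.649, -0.175, 0.092], [389.0, 189.0])]
top spacer [(0.62, [0.453, 0.135, 0.004], [272.0, 272.0])]
top lenscap [(0.74, [0.451, -0.168, 0.005], [386.0, 270.0]), (0.44, [0.633, -0.166, -0.003], [381.0, 204.0])]
top lens [(0.75, [0.407, 0.336, -0.002], [197.0, 291.0])]
top driver [(0.87, [0.355, -0.385, -0.004], [469.0, 304.0]), (0.63, [0.466, -0.018, 0.001], [329.0, 266.0]), (0.58, [0.466, -0.059, 0.03], [345.0, 264.0])]
top tub [(0.62, [0.511, 0.455, 0.0], [154.0, 253.0])]
top cleaner [(0.56, [0.524, -0.452, 0.004], [490.0, 240.0])]
top gauge [(0.69, 
[... 306 characters left out ...]
.0])]
scene stage [(0.78, [0.634, -0.165, 0.0], [247.0, 240.0]), (0.64, [0.771, 0.115, 0.001], [246.0, 342.0]), (0.57, [0.526, -0.451, -0.002], [237.0, 175.0])]
scene post_top [(0.55, [0.646, -0.17, 0.092], [237.0, 209.0])]
scene spacer [(0.59, [0.451, 0.141, 0.001], [388.0, 286.0]), (0.47, [0.448, -0.166, 0.003], [313.0, 214.0])]
scene lenscap [(0.49, [0.447, -0.163, 0.004], [314.0, 214.0]), (0.36, [0.649, -0.167, 0.093], [236.0, 210.0])]
scene lens [(0.87, [0.409, 0.335, 0.003], [469.0, 336.0])]
scene driver []
scene tub [(0.96, [0.515, 0.456, -0.002], [475.0, 412.0])]
scene cleaner [(0.84, [0.528, -0.452, 0.001], [236.0, 174.0])]
scene gauge [(0.81, [0.776, 0.115, 0.002], [244.0, 342.0])]
```

View pics/top0.png

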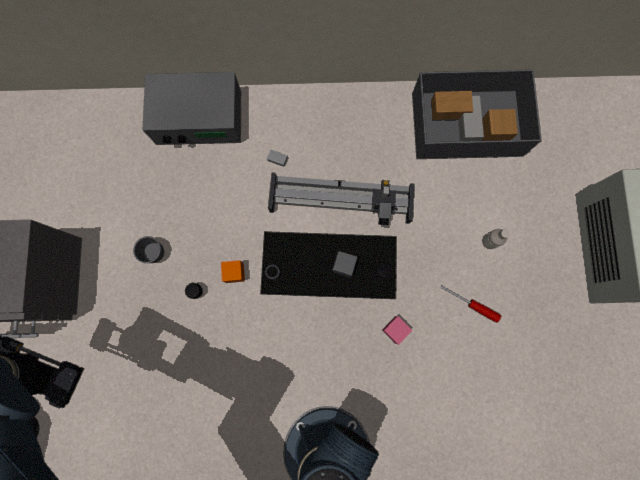

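View pics/scene0.png

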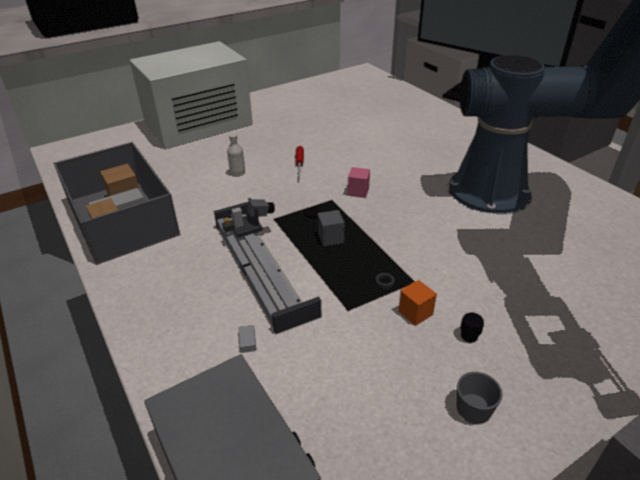

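The top picture shows the grey cup on the black mat at about (345,263), turned a little. The spacer is at (272,271) and the lens cap, faintly, at (380,270). The rail runs from (271,190) to (411,203), with the stage post at (388,187) and the black notch line at about (340,183). The scene picture agrees with this; orange and pink are the look-alikes.

Run:
```python
from h import *
c=robot.camera('top');im=c['img']
a=cv2.resize(im[170:310,255:425],None,fx=4.4,fy=4.0,interpolation=cv2.INTER_CUBIC)
cv2.imwrite('pics/crop1.png',a[:,:,::-1])
roi=im[245:282,325:365].astype(int).max(2)
m=(roi>75).astype(np.uint8)
cs,_=cv2.findContours(m,0,2)
k=max(cs,key=cv2.contourArea);b=cv2.boxPoints(cv2.minAreaRect(k))+[325,245]
w=np.array([ray(c,*p,0.063) for p in b]);print(w.round(3),w.mean(0), [np.degrees(np.arctan2(*(w[i+1]-w[i])[[1,0]])) for i in range(3)],np.linalg.norm(np.diff(w,axis=0),axis=1))
for n,p,z in [('notch',(340,183),.034),('endL',(271,190),.05),('endR',(411,203),.05)]: print(n,ray(c,*p,z).round(3))
```

```text
[[ 0.45  -0.026  0.063]
 [ 0.496 -0.041  0.063]
 [ 0.481 -0.087  0.063]
 [ 0.435 -0.071  0.063]] [ 0.46543289 -0.05610081  0.063     ] [np.float64(-18.748146572730533), np.float64(-108.77085157600952), np.float64(160.85784588087287)] [0.04868525 0.04796269 0.04857295]
notch [ 0.686 -0.052  0.034]
endL [0.666 0.133 0.05 ]
endR [ 0.621 -0.237  0.05 ]
```

View pics/crop1.png

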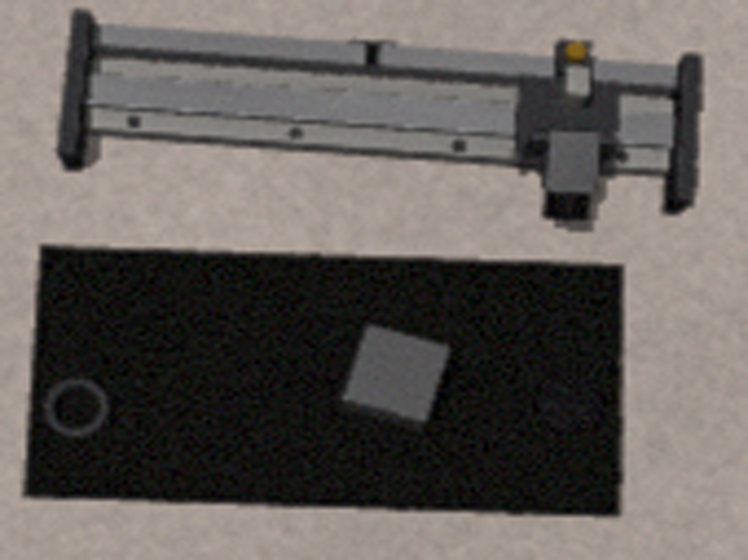

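Emit:
move_arm(series="-453 -499 40 0 0 86.4;-453 -499 40 0 0 86.4;-453 -499 40 0 0 86.4;-453 -499 40 0 0 86.4;-453 -499 40 0 0 86.4;-453 -499 40 0 0 86.4;-453 -499 40 0 0 86.4;-453 -499 40 0 0 86.4", jaw=1)

```text
time: 2.02
position: [0.3514, 0.2632, 0.225]
tool_rot: [0.643, 0.766, 0.0, 0.0]
ft_force: [0.9, 1.0, -1.0]
grip_width: 0.0868
grip_force: 0.0
```

```bash
cat >> h.py <<'E'
def frame(yaw,tilt=0,about='x'):
    "tool down with closing axis y at world angle yaw(deg); then world tilt(deg) about the closing axis"
    a=np.radians(yaw);y=np.array([np.cos(a),np.sin(a),0]);z=np.array([0,0,-1.]);M=np.c_[np.cross(y,z),y,z]
    return R.from_rotvec(np.radians(tilt)*y)*R.from_matrix(M)
def to(p,Rt):
    o=st();R0=R.from_quat(o['tool_rot']);d=R0.inv().apply(np.array(p)-o['position'])*1000
    print('ROW',np.round(d,1),np.round(np.degrees((R0.inv()*Rt).as_rotvec()),1))
E
python3 - <<'E'
from h import *
to([.467,-.057,.2],frame(-18.75))
E
```

```text
t 2.02 p [0.3514 0.2632 0.225 ] R [[-0.174, 0.985, 0.001], [0.985, 0.174, 0.0], [0.0, 0.001, -1.0]] q [ 0.387  0.309  1.903 -0.     0.928  0.213] F [ 0.9  1.  -1. ] w 0.0868382985790099 0.0
ROW [-335.4   58.3   25. ] [ 0.1 -0.  28.7]
```

Emit:
move_arm(series="-335 58 25 0 0 28.7;-335 58 25 0 0 28.7;-335 58 25 0 0 28.7;-335 58 25 0 0 28.7;-335 58 25 0 0 28.7;-335 58 25 0 0 28.7;-335 58 25 0 0 28.7;-335 58 25 0 0 28.7")

```text
time: 2.68
position: [0.4659, -0.0495, 0.2005]
tool_rot: [0.811, 0.585, 0.0, 0.0]
ft_force: [0.6, 0.2, 0.4]
grip_width: 0.0871
grip_force: 0.0
```

Run:
```python
from h import *
c=robot.camera('wrist');save(c,'w1')
print(c['mtx'],np.round(c['world_to_cam'],3))
for t in ['cup']: print([(x['p'],np.round(x['xyz'],4)) for x in robot.tip_of(c,t)])
to([.467,-.057,.2],frame(-18.75))
```

```text
[[371.64829954   0.         317.26121292]
 [  0.         371.64829954 242.22213478]
 [  0.           0.           1.        ]] [[ 0.949 -0.316  0.001 -0.457]
 [-0.307 -0.921  0.241  0.078]
 [-0.075 -0.229 -0.971  0.371]
 [ 0.     0.     0.     1.   ]]
[(0.67, array([ 0.4642, -0.06  ,  0.0352]))]
t 2.78 p [ 0.4696 -0.0535  0.2007] R [[0.322, 0.947, 0.006], [0.947, -0.322, -0.004], [-0.001, 0.007, -1.0]] q [-0.35   0.389  1.857 -0.002  0.888 -0.021] F [ 0.7 -0.1 -0.2] w 0.08683290219754902 0.0
ROW [-4.2 -1.3  0.7] [ 0.4  0.1 -0. ]
```

View pics/w1.png

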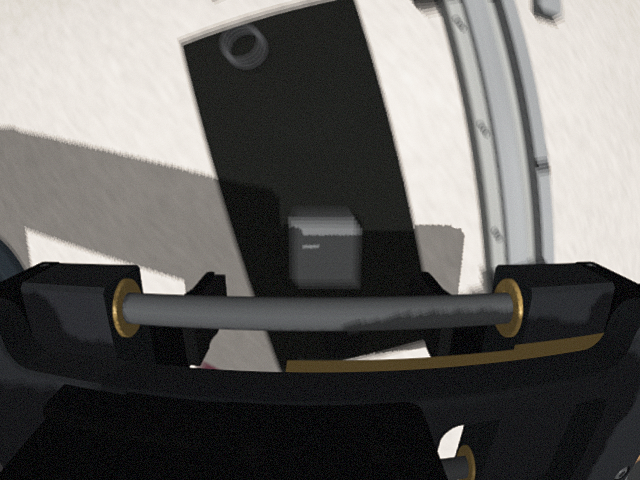

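The wrist picture shows the cup at about (325,250), square to the gripper and between the fingers. The spacer is at (243,47).

Emit:
move_arm(series="-5.6 -2.4 40 0.4 0 0;-5.6 -2.4 80 0.4 0 0;-5.6 -2.4 110 0.4 0 0;-5.6 -2.4 110 0.4 0 0")

```text
time: 3.12
position: [0.4579, -0.0505, 0.086]
tool_rot: [0.811, 0.585, -0.005, -0.008]
ft_force: [-0.2, -0.2, 0.5]
grip_width: 0.0872
grip_force: 0.0
```

Run:
```python
from h import *
to([.4655,-.058,.039],frame(-18.75))
```

```text
t 3.12 p [ 0.4579 -0.0505  0.086 ] R [[0.316, 0.949, -0.017], [0.949, -0.316, 0.006], [0.0, -0.018, -1.0]] q [-0.353  0.601  1.959 -0.     0.6   -0.031] F [-0.2 -0.2  0.5] w 0.08721475818915289 0.0
ROW [-4.7 10.5 46.8] [-1.  -0.   0.3]
```

Emit:
move_arm(series="0 0 0 0 0 0;0 0 0 0 0 0;0 0 0 0 0 0")

```text
time: 3.37
position: [0.4628, -0.0519, 0.0923]
tool_rot: [0.811, 0.585, -0.001, -0.001]
ft_force: [0.3, -0.8, -0.2]
grip_width: 0.0871
grip_force: 0.0
```

Run:
```python
from h import *
to([.4655,-.058,.039],frame(-18.75))
```

```text
t 3.37 p [ 0.4628 -0.0519  0.0923] R [[0.315, 0.949, -0.003], [0.949, -0.315, 0.001], [-0.0, -0.003, -1.0]] q [-0.352  0.588  1.954 -0.     0.603 -0.032] F [ 0.3 -0.8 -0.2] w 0.0871244216421349 0.0
ROW [-4.9  4.6 53.3] [-0.2  0.   0.4]
```

Emit:
move_arm(series="-5 4.5 15 0 0 0.4;-5 4.5 30 0 0 0.4;-5 4.5 42 0 0 0.4;-5 4.5 50 0 0 0.4;-5 4.5 53 0 0 0.4;-5 4.5 53 0 0 0.4;-5 4.5 53 0 0 0.4")

```text
time: 3.95
position: [0.4643, -0.0579, 0.0382]
tool_rot: [0.813, 0.582, -0.002, -0.002]
ft_force: [-0.9, 0.2, 0.7]
grip_width: 0.0869
grip_force: 0.0
```

Emit:
move_arm(series="0 0 0 0 0 0;0 0 0 0 0 0;0 0 0 0 0 0;0 0 0 0 0 0;0 0 0 0 0 0;0 0 0 0 0 0", jaw=0, newtons=15)

```text
time: 4.45
position: [0.4637, -0.0579, 0.0374]
tool_rot: [0.813, 0.582, -0.002, -0.003]
ft_force: [-0.4, -0.4, -1.1]
grip_width: 0.0554
grip_force: 0.0
```

Run:
```python
from h import *
to([.455,.03,.15],frame(0))
```

```text
t 4.45 p [ 0.4637 -0.0579  0.0374] R [[0.322, 0.947, -0.007], [0.947, -0.322, 0.002], [-0.0, -0.007, -1.0]] q [-3.640e-01  7.050e-01  1.969e+00 -1.000e-03  4.750e-01 -3.500e-02] F [-0.4 -0.4 -1.1] w 0.055420609946366405 0.0
ROW [  80.3  -37.3 -112.4] [ -0.4  -0.1 -18.8]
```

Fingers still closing; wait, then lift.

Emit:
move_arm(series="0 0 0 0 0 0;0 0 0 0 0 0;0 0 0 0 0 0;0 0 0 0 0 0;0 0 -20 0 0 0;0 0 -40 0 0 0;0 0 -60 0 0 0;0 0 -60 0 0 0")

```text
time: 5.12
position: [0.4655, -0.0584, 0.0997]
tool_rot: [0.813, 0.582, -0.001, -0.001]
ft_force: [0.9, -0.8, -1.8]
grip_width: 0.05
grip_force: 15.0
```

Emit:
move_arm(series="80 -37 -52 0 0 -18.8;80 -37 -52 0 0 -18.8;80 -37 -52 0 0 -18.8;80 -37 -52 0 0 -18.8;80 -37 -52 0 0 -18.8;80 -37 -52 0 0 -18.8")

```text
time: 5.62
position: [0.455, 0.0292, 0.1488]
tool_rot: [0.707, 0.707, -0.002, -0.003]
ft_force: [0.1, -0.5, -1.3]
grip_width: 0.0503
grip_force: 15.0
```

Run:
```python
from h import *
to([.455,.03,.15],frame(0,70))
```

```text
t 5.62 p [0.455  0.0292 0.1488] R [[0.001, 1.0, -0.008], [1.0, -0.001, 0.002], [0.002, -0.008, -1.0]] q [-1.820e-01  4.680e-01  1.936e+00  1.000e-03  7.450e-01 -1.820e-01] F [ 0.1 -0.5 -1.3] w 0.05031520314986872 14.952093868050724
ROW [ 0.8  0.  -1.2] [-0.4 69.9 -0.3]
```

Emit:
move_arm(series="0 0 0 0 6 0;0 0 0 0 12 0;0 0 0 0 18 0;0 0 0 0 24 0;0 0 0 0 30 0;0 0 0 0 35 0;0 0 0 0 35 0;0 0 0 0 35 0")

```text
time: 6.28
position: [0.4551, 0.0276, 0.1481]
tool_rot: [0.677, 0.672, 0.21, -0.216]
ft_force: [0.8, 0.5, -0.1]
grip_width: 0.0498
grip_force: 15.0
```

Run:
```python
from h import *
to([.455,.03,.15],frame(0,70))
```

```text
t 6.28 p [0.4551 0.0276 0.1481] R [[0.009, 1.0, -0.006], [0.818, -0.004, 0.575], [0.575, -0.01, -0.818]] q [-0.523  0.586  1.927  0.604  1.058 -0.934] F [ 0.8  0.5 -0.1] w 0.049824040097793766 14.952050247229636
ROW [ 3.1 -0.1 -0.2] [-0.1 34.9 -0.6]
```

Feasible; continue to 70°.

Emit:
move_arm(series="3 0 0 0 6 0;3 0 0 0 12 0;3 0 0 0 18 0;3 0 0 0 24 0;3 0 0 0 30 0;3 0 0 0 35 -0.5;3 0 0 0 35 -0.5;3 0 0 0 35 -0.5")

```text
time: 6.95
position: [0.4549, 0.0324, 0.1504]
tool_rot: [0.578, 0.58, 0.404, -0.408]
ft_force: [-0.7, 0.4, -1.6]
grip_width: 0.0501
grip_force: 15.0
```

Run:
```python
from h import *
to([.455,.03,.045],frame(0,70))
c=robot.camera('scene');save(c,'s1')
```

```text
t 6.95 p [0.4549 0.0324 0.1504] R [[0.0, 1.0, -0.007], [0.342, 0.006, 0.94], [0.94, -0.003, -0.342]] q [-0.691  0.873  1.861  0.806  1.497 -1.258] F [-0.7  0.4 -1.6] w 0.050097872683686415 14.952343592885882
ROW [-99.8   0.4  33.8] [-0.4 -0.  -0. ]
```

View pics/s1.png

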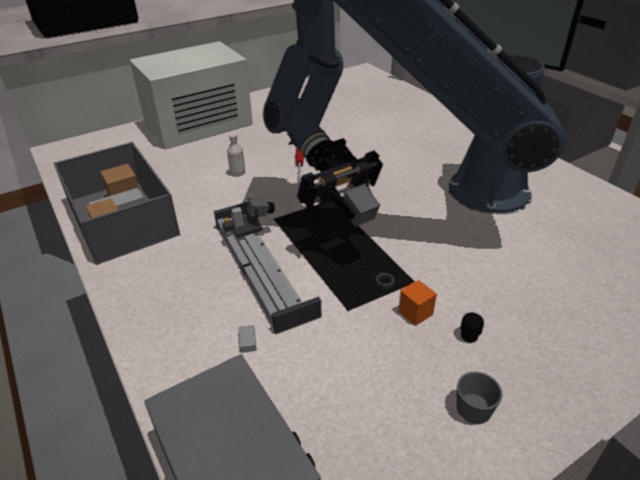

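The scene picture shows the cup held tilted above the mat at (362,200), mouth towards +y. The arm is clear of the stage, so I'm lowering it now.

Emit:
move_arm(series="-25 0 8.5 0 0 0;-50 0 17 0 0 0;-70 0 24 0 0 0;-86 0 29 0 0 0;-97 0 33 0 0 0;-102 0 35 0 0 0;-105 0 36 0 0 0;-105 0 36 0 0 0")

```text
time: 7.67
position: [0.4553, 0.0304, 0.0407]
tool_rot: [0.577, 0.581, 0.405, -0.407]
ft_force: [-0.3, 0.7, -0.7]
grip_width: 0.0501
grip_force: 15.0
```

Emit:
move_arm(series="0 0 0 0 0 0;0 0 0 0 0 0;0 0 0 0 0 0")

```text
time: 7.92
position: [0.4554, 0.0301, 0.041]
tool_rot: [0.577, 0.581, 0.405, -0.407]
ft_force: [0.4, 0.2, -0.4]
grip_width: 0.0503
grip_force: 15.0
```

Run:
```python
from h import *
to([.455,.03,.0385],frame(0,70))
```

```text
t 7.92 p [0.4554 0.0301 0.041 ] R [[-0.003, 1.0, -0.005], [0.341, 0.006, 0.94], [0.94, 0.001, -0.341]] q [-0.695  1.092  1.814  0.822  1.38  -1.389] F [ 0.4  0.2 -0.4] w 0.050273827229187475 14.952223941218108
ROW [-2.3 -0.4  0.8] [-0.3 -0.1  0.2]
```

Emit:
move_arm(series="-2 0 1 0 0 0;-2 0 1 0 0 0;-2 0 1 0 0 0;-2 0 1 0 0 0;-2 0 1 0 0 0;-2 0 1 0 0 0", jaw=1)

```text
time: 8.42
position: [0.4552, 0.0305, 0.0382]
tool_rot: [0.577, 0.58, 0.405, -0.407]
ft_force: [-0.2, -1.0, 0.6]
grip_width: 0.0811
grip_force: 0.0
```

Emit:
move_arm(series="0 0 0 0 0 0;0 0 -20 0 0 0;0 0 -45 0 0 0;0 0 -75 0 0 0;20 0 -95 0 0 0;55 0 -95 0 0 0;90 0 -95 0 0 0;90 0 -95 0 0 0")

```text
time: 9.08
position: [0.4553, -0.0269, 0.1597]
tool_rot: [0.576, 0.581, 0.406, -0.407]
ft_force: [-0.3, -0.5, 0.2]
grip_width: 0.0866
grip_force: 0.0
```

Run:
```python
from h import *
c=robot.camera('wrist')
print([(round(x['p'],2),np.round(x['xyz'],4)) for x in robot.tip_of(c,'cup')])
to([.455,.037,.16],frame(0,0))
```

```text
[(0.55, array([0.456 , 0.2334, 0.0251]))]
t 9.18 p [ 0.4555 -0.0282  0.1557] R [[-0.004, 1.0, -0.005], [0.342, 0.006, 0.94], [0.94, 0.002, -0.342]] q [-0.778  0.872  1.784  0.728  1.578 -1.236] F [-0.2 -0.7 -0.8] w 0.08695592094183899 0.0
ROW [26.3 -0.1 59.8] [ -0.1 -70.    0.4]
```

Emit:
move_arm(series="26 0 60 0 -7 0;26 0 60 0 -14 0;26 0 60 0 -21 0;26 0 60 0 -28 0;26 0 60 0 -35 0;26 0 60 0 -42 0;26 0 60 0 -49 0;26 0 60 0 -56 0")

```text
time: 9.85
position: [0.4557, 0.0363, 0.1588]
tool_rot: [0.7, 0.704, 0.085, -0.085]
ft_force: [-0.6, 0.2, -0.6]
grip_width: 0.087
grip_force: 0.0
```

Run:
```python
from h import *
to([.455,.037,.16],frame(0,0))
```

```text
t 9.85 p [0.4557 0.0363 0.1588] R [[-0.005, 1.0, 0.0], [0.971, 0.005, 0.239], [0.239, 0.001, -0.971]] q [-0.314  0.464  1.937  0.31   0.84  -0.538] F [-0.6  0.2 -0.6] w 0.08700217502736711 0.0
ROW [ 1.  -0.7 -1. ] [  0.  -13.8   0.3]
```

Emit:
move_arm(series="1 0 -1 0 -7 0.3;1 0 -1 0 -13.8 0.3;1 0 -1 0 -13.8 0.3;1 0 -1 0 -13.8 0.3;1 0 -1 0 -13.8 0.3")

```text
time: 10.27
position: [0.4551, 0.0376, 0.1594]
tool_rot: [0.707, 0.707, 0.002, -0.004]
ft_force: [1.0, -0.0, 0.2]
grip_width: 0.087
grip_force: 0.0
```

Run:
```python
from h import *
c=robot.camera('wrist');save(c,'w2')
print([(round(x['p'],2),np.round(x['xyz'],4)) for x in robot.tip_of(c,'cup')])
print([(round(x['p'],2),np.round(x['xyz'],4)) for x in robot.search_frame(c,'cup')])
st()
```

```text
[(0.56, array([0.4571, 0.0251, 0.0287]))]
[(0.78, array([0.4541, 0.0343, 0.0551])), (0.65, array([0.4573, 0.2067, 0.0285]))]
t 10.42 p [0.4553 0.0365 0.1597] R [[0.002, 1.0, -0.002], [1.0, -0.002, 0.007], [0.007, -0.002, -1.0]] q [-0.17   0.447  1.929  0.009  0.769 -0.174] F [-0.6  0.3 -0.6] w 0.08730188420933994 0.0
```

View pics/w2.png

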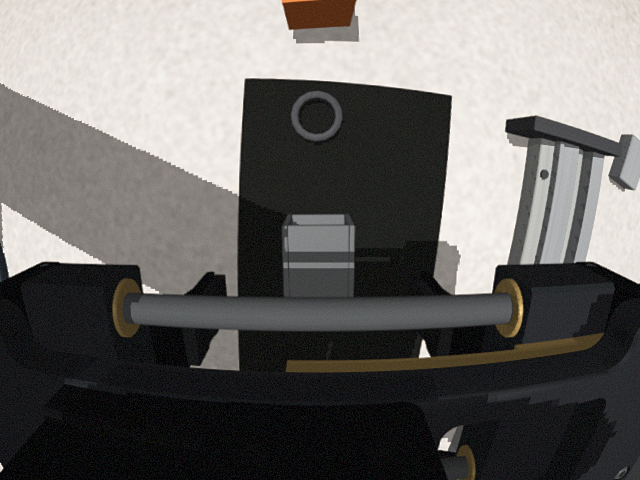

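The picture shows the cup on its side with the mouth towards +y; its upper rim edge is at about (318,224). I'll work out the position of that edge.

```bash
cat >> h.py <<'E'
def fray(c,u,v,z):
    K=c['mtx'];x=(u-K[0,2])/K[0,0];y=(v-K[1,2])/K[1,1];r=np.hypot(x,y)
    d=np.array([x/r*np.sin(r),y/r*np.sin(r),np.cos(r)]);T=np.array(c['world_to_cam']);Ri=T[:3,:3].T;o=-Ri@T[:3,3];d=Ri@d
    return o+d*(z-o[2])/d[2]
E
python3 - <<'E'
from h import *
c=robot.camera('wrist')
for p in [(284,224),(354,224)]: print(fray(c,*p,.053).round(4))
to([.4545,.028,.04],frame(0,0))
E
```

```text
[0.4317 0.0539 0.053 ]
[0.4794 0.0539 0.053 ]
t 10.47 p [0.4553 0.0365 0.1598] R [[0.002, 1.0, -0.001], [1.0, -0.002, 0.007], [0.007, -0.002, -1.0]] q [-0.17   0.446  1.929  0.009  0.769 -0.174] F [ 0.5 -0.6  0.3] w 0.08729924361909663 0.0
ROW [ -9.3  -0.6 119.7] [-0.1 -0.4 -0.1]
```

Emit:
move_arm(series="-7.5 0 30 0 -0.4 0;-7.5 0 65 0 -0.4 0;-7.5 0 95 0 -0.4 0;-7.5 0 115 0 -0.4 0;-7.5 0 123 0 -0.4 0;-7.5 0 126 0 -0.4 0;-7.5 0 126 0 -0.4 0;-7.5 0 126 0 -0.4 0")

```text
time: 11.13
position: [0.4558, 0.0305, 0.035]
tool_rot: [0.707, 0.707, -0.0, 0.001]
ft_force: [1.0, -0.7, 0.1]
grip_width: 0.0868
grip_force: 0.0
```

Emit:
move_arm(series="0 0 0 0 0 0;0 0 0 0 0 0;0 0 0 0 0 0;0 0 0 0 0 0;0 0 0 0 0 0;0 0 0 0 0 0;0 0 0 0 0 0;0 0 0 0 0 0", jaw=0, newtons=15)

```text
time: 11.8
position: [0.4552, 0.0309, 0.0344]
tool_rot: [0.707, 0.707, -0.001, 0.0]
ft_force: [-0.9, 0.5, 1.2]
grip_width: 0.0498
grip_force: 15.0
```

Emit:
move_arm(series="0 0 0 0 0 0;0 0 0 0 0 0;0 0 -25 0 0 0;0 0 -55 0 0 0;0 0 -85 0 0 0;0 0 -90 0 0 0;0 0 -90 0 0 0;0 0 -90 0 0 0")

```text
time: 12.47
position: [0.4548, 0.0311, 0.124]
tool_rot: [0.707, 0.707, -0.001, 0.0]
ft_force: [-0.0, 0.1, -0.4]
grip_width: 0.0499
grip_force: 15.0
```

Run:
```python
from h import *
to([.455,.03,.125],frame(0,35))
```

```text
t 12.47 p [0.4548 0.0311 0.124 ] R [[-0.0, 1.0, -0.001], [1.0, 0.0, -0.001], [-0.001, -0.001, -1.0]] q [-0.177  0.515  1.959 -0.002  0.667 -0.175] F [-0.   0.1 -0.4] w 0.04991627292953955 14.980960821267217
ROW [-1.1  0.2 -1. ] [-0.  35.1  0. ]
```

Emit:
move_arm(series="0 0 0 0 7 0;0 0 0 0 14 0;0 0 0 0 21 0;0 0 0 0 28 0;0 0 0 0 35 0;0 0 0 0 40 0;0 0 0 0 40 0;0 0 0 0 40 0")

```text
time: 13.13
position: [0.4544, 0.0302, 0.1222]
tool_rot: [0.666, 0.663, 0.24, -0.243]
ft_force: [-0.5, -0.2, -0.8]
grip_width: 0.0498
grip_force: 15.0
```

Emit:
move_arm(series="0 0 0 0 7 0;0 0 0 0 14 0;0 0 0 0 21 0;0 0 0 0 28 0;0 0 0 0 34 0;0 0 0 0 38 0;0 0 0 0 38 0;0 0 0 0 38 0")

```text
time: 13.8
position: [0.4546, 0.0323, 0.1236]
tool_rot: [0.55, 0.55, 0.443, -0.446]
ft_force: [0.4, -0.0, -0.7]
grip_width: 0.0504
grip_force: 15.0
```

Run:
```python
from h import *
to([.455,.03,.047],frame(0,78))
```

```text
t 13.8 p [0.4546 0.0323 0.1236] R [[0.003, 1.0, -0.003], [0.211, 0.003, 0.977], [0.977, -0.003, -0.211]] q [-0.709  1.001  1.833  0.832  1.563 -1.336] F [ 0.4 -0.  -0.7] w 0.05039283228817478 14.981100030709058
ROW [-75.3   0.7  13.9] [-0.2  0.2 -0.2]
```

Emit:
move_arm(series="-20 0 4 0 0 0;-40 0 8 0 0 0;-58 0 11 0 0 0;-70 0 13 0 0 0;-75 0 14 0 0 0;-77 0 14.4 0 0 0;-77 0 14.4 0 0 0;-77 0 14.4 0 0 0")

```text
time: 14.47
position: [0.4552, 0.0292, 0.0468]
tool_rot: [0.55, 0.55, 0.444, -0.445]
ft_force: [0.3, -0.1, -1.2]
grip_width: 0.0496
grip_force: 15.0
```

Run:
```python
from h import *
to([.455,.03,.044],frame(0,78))
```

```text
t 14.47 p [0.4552 0.0292 0.0468] R [[-0.0, 1.0, -0.001], [0.21, 0.001, 0.978], [0.978, 0.0, -0.21]] q [-0.714  1.153  1.781  0.833  1.498 -1.414] F [ 0.3 -0.1 -1.2] w 0.04963867084722953 14.981091327499598
ROW [-2.6 -0.2  1.4] [-0.   0.1  0. ]
```

Emit:
move_arm(series="-1 0 0 0 0 0;-2 0 0 0 0 0;-3 0 0 0 0 0;-3 0 0 0 0 0;-3 0 0 0 0 0")

```text
time: 14.88
position: [0.4552, 0.0284, 0.0447]
tool_rot: [0.549, 0.549, 0.446, -0.446]
ft_force: [0.7, -1.3, 5.1]
grip_width: 0.0502
grip_force: 15.0
```

Emit:
move_arm(series="0 0 0 0 0 0;0 0 0 0 0 0;0 0 0 0 0 0;0 0 0 0 0 0;0 0 0 0 0 0;0 0 0 0 0 0", jaw=1)

```text
time: 15.38
position: [0.4551, 0.0284, 0.0429]
tool_rot: [0.55, 0.55, 0.444, -0.445]
ft_force: [-0.6, -0.4, -0.2]
grip_width: 0.0814
grip_force: 0.0
```

Emit:
move_arm(series="0 0 -10 0 0 0;0 0 -25 0 0 0;0 0 -45 0 0 0;0 0 -70 0 0 0;20 0 -90 0 0 0;55 0 -90 0 0 0;95 0 -90 0 0 0;110 0 -90 0 0 0")

```text
time: 16.05
position: [0.4552, -0.0379, 0.1733]
tool_rot: [0.55, 0.55, 0.445, -0.444]
ft_force: [0.2, -0.1, 1.0]
grip_width: 0.087
grip_force: 0.0
```

Run:
```python
from h import *
c=robot.camera('scene');save(c,'s2')
u=np.round(proj(c,[.455,.03,.03])).astype(int)
a=cv2.resize(c['img'][170:310,230:400],None,fx=4,fy=4,interpolation=cv2.INTER_CUBIC);cv2.imwrite('pics/s2c.png',a[:,:,::-1])
o=st()
```

```text
t 16.1 p [ 0.4553 -0.0374  0.1743] R [[-0.004, 1.0, 0.001], [0.21, -0.0, 0.978], [0.978, 0.004, -0.21]] q [-0.807  0.911  1.756  0.752  1.706 -1.25 ] F [-0.1 -0.3  1.8] w 0.08710155663808539 0.0
```

View pics/s2c.png

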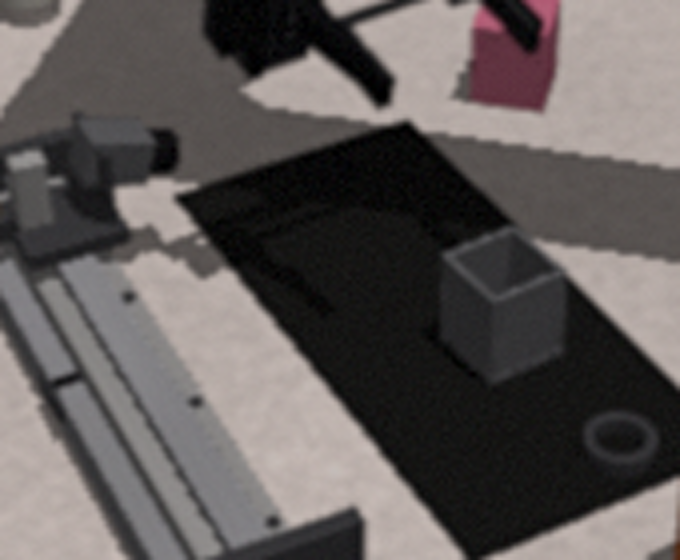

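The crop shows the cup standing mouth-up on the mat at about (500,305), well clear of the gripper. Next is the stage.

Run:
```python
from h import *
to([.52,-.12,.25],frame(-48))
```

```text
t 16.1 p [ 0.4553 -0.0374  0.1743] R [[-0.004, 1.0, 0.001], [0.21, -0.0, 0.978], [0.978, 0.004, -0.21]] q [-0.807  0.911  1.756  0.752  1.706 -1.25 ] F [-0.1 -0.3  1.8] w 0.08710155663808539 0.0
ROW [ 56.4  65.  -96.6] [-32.3 -73.   40.4]
```

Emit:
move_arm(series="56 65 -97 -32.3 -73 40.4;56 65 -97 -32.3 -73 40.4;56 65 -97 -32.3 -73 40.4;56 65 -97 -32.3 -73 40.4;56 65 -97 -32.3 -73 40.4;56 65 -97 -32.3 -73 40.4;56 65 -97 -32.3 -73 40.4;56 65 -97 -32.3 -73 40.4")

```text
time: 16.77
position: [0.52, -0.122, 0.2452]
tool_rot: [0.854, 0.459, 0.172, -0.173]
ft_force: [0.4, 0.8, 0.0]
grip_width: 0.0867
grip_force: 0.0
```

Run:
```python
from h import *
to([.60,-.165,.24],frame(-97))
```

```text
t 16.77 p [ 0.52   -0.122   0.2452] R [[0.52, 0.843, 0.136], [0.724, -0.519, 0.454], [0.454, -0.138, -0.88]] q [-0.686  0.461  1.675  0.479  1.248 -0.311] F [0.4 0.8 0. ] w 0.08670672162121602 0.0
ROW [ 8.1 90.6 -4.2] [-22.4 -19.7  62.1]
```

Emit:
move_arm(series="8 90 -4 -22.4 -19.7 62.1;8 90 -4 -22.4 -19.7 62.1;8 90 -4 -22.4 -19.7 62.1;8 90 -4 -22.4 -19.7 62.1;8 90 -4 -22.4 -19.7 62.1;8 90 -4 -22.4 -19.7 62.1;8 90 -4 -22.4 -19.7 62.1;8 90 -4 -22.4 -19.7 62.1")

```text
time: 17.43
position: [0.5995, -0.1634, 0.2391]
tool_rot: [0.999, 0.029, 0.03, -0.032]
ft_force: [0.2, 0.3, 0.2]
grip_width: 0.0872
grip_force: 0.0
```

Emit:
move_arm(series="0 0 0 0 0 13;0 0 0 0 0 13;0 0 0 0 0 13;0 0 0 0 0 13;0 0 0 0 0 13", jaw=0.6)

```text
time: 17.85
position: [0.5998, -0.1629, 0.2388]
tool_rot: [0.996, -0.08, 0.027, -0.037]
ft_force: [-1.2, 0.9, -0.2]
grip_width: 0.0616
grip_force: 0.0
```

Run:
```python
from h import *
st()
for n in ['wrist','top','scene']:
    c=robot.camera(n); 
    if n=='wrist': save(c,'w3')
    for t in ['post_top','stage','rail','cup']: print(n,t,[(round(x['p'],2),np.round(x['xyz'],4)) for x in robot.tip_of(c,t)[:2]])
```

```text
t 17.85 p [ 0.5998 -0.1629  0.2388] R [[0.986, -0.157, 0.06], [-0.161, -0.985, 0.07], [0.048, -0.078, -0.996]] q [-0.486  0.516  1.477  0.099  1.13   1.203] F [-1.2  0.9 -0.2] w 0.061568747775397954 0.0
wrist post_top []
wrist stage [(0.92, array([ 0.6371, -0.1706, -0.002 ]))]
wrist rail [(0.63, array([ 0.646 , -0.0556, -0.0008]))]
wrist cup []
top post_top []
top stage []
top rail [(0.82, array([ 0.6494, -0.0551, -0.0037]))]
top cup []
scene post_top [(0.62, array([ 0.6457, -0.1706,  0.0908]))]
scene stage [(0.97, array([ 0.6368, -0.1671,  0.    ]))]
scene rail [(0.56, array([ 0.6468, -0.0574, -0.0037]))]
scene cup [(0.86, array([ 0.297 , -0.1864,  0.0302])), (0.67, array([0.4576, 0.026 , 0.0295]))]
```

View pics/w3.png

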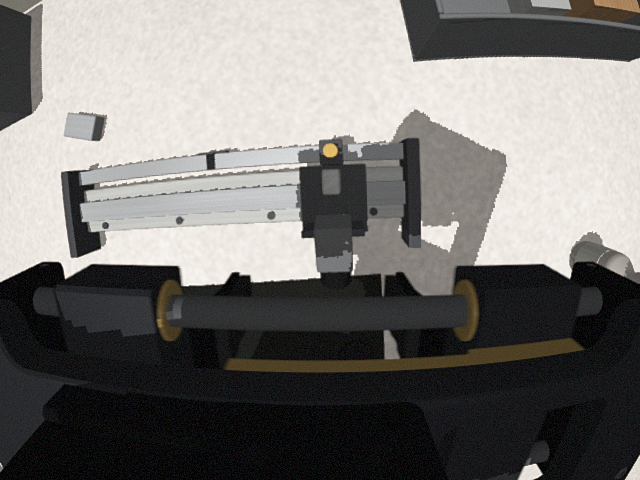

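The wrist picture shows the post top at (331,181), the notch line at (211,160) on the strip, and the end plates at (70,180) and (411,140).

Run:
```python
from h import *
c=robot.camera('wrist')
P=fray(c,331,181,.092);N=fray(c,211,160,.034);a=fray(c,67,172,.05);b=fray(c,411,139,.05);a2=fray(c,74,256,.05);b2=fray(c,414,247,.05)
print('post',P,'notch',N,a,b,a2,b2)
for p,q in [(a,b),(a2,b2)]: print(np.degrees(np.arctan2(-(p-q)[0],(p-q)[1])),np.linalg.norm(p-q))
o=(a+b+a2+b2)/4;print('rail o',o)
yw=np.radians(-6.6);Y=np.array([-np.sin(yw),np.cos(yw),0]);X=np.array([np.cos(yw),np.sin(yw),0])
for n,v in [('post',P),('notch',N)]: print(n,'rail x,y',(v-o)@X,(v-o)@Y,'q',(v-o)@Y+.125)
to([P[0],P[1],.13],frame(-96.6))
```

```text
post [ 0.64862787 -0.168981    0.092     ] notch [ 0.68774705 -0.05365367  0.034     ] [0.71420606 0.12061874 0.05      ] [ 0.67497937 -0.24374348  0.05      ] [0.61868267 0.13569423 0.05      ] [ 0.57726693 -0.23362146  0.05      ]
-6.14471130717185 0.3664676840085457
-6.398521164215234 0.3716306569065969
rail o [ 0.64628376 -0.05526299  0.05      ]
post rail x,y 0.015398997532000304 -0.11269494475877871 q 0.012305055241221288
notch rail x,y 0.04100352988520573 0.006364330522476621 q 0.13136433052247662
t 18.65 p [ 0.6   -0.162  0.239] R [[0.986, -0.158, 0.06], [-0.162, -0.984, 0.07], [0.048, -0.078, -0.996]] q [-0.485  0.516  1.477  0.099  1.13   1.205] F [ 0.4 -0.1  0.1] w 0.05187375193053197 0.0
ROW [ 43.8   7.7 110.9] [-4.4 -2.9 -2.6]
```

Emit:
move_arm(series="43.5 8 50 -4.4 -2.9 -2.6;43.5 8 80 -4.4 -2.9 -2.6;43.5 8 111 -4.4 -2.9 -2.6;43.5 8 111 -4.4 -2.9 -2.6;43.5 8 111 -4.4 -2.9 -2.6;43.5 8 111 -4.4 -2.9 -2.6")

```text
time: 19.15
position: [0.6488, -0.1696, 0.1313]
tool_rot: [0.998, -0.058, 0.001, -0.0]
ft_force: [0.7, -0.3, 0.4]
grip_width: 0.052
grip_force: 0.0
```

Run:
```python
from h import *
c=robot.camera('wrist');save(c,'w4')
for t in ['post_top','stage']: print(t,[(round(x['p'],2),np.round(x['xyz'],4)) for x in robot.tip_of(c,t)[:2]])
to([.648,-.1695,.079],frame(-96.5))
```

```text
post_top [(0.8, array([ 0.6506, -0.1708,  0.094 ]))]
stage [(0.85, array([ 0.6378, -0.1675, -0.0038]))]
t 19.3 p [ 0.6497 -0.1702  0.1337] R [[0.993, -0.116, 0.005], [-0.116, -0.993, -0.002], [0.005, 0.001, -1.0]] q [-4.220e-01  7.150e-01  1.402e+00  1.000e-03  1.019e+00  1.264e+00] F [ 0.1 -0.5  0.3] w 0.0523023302865256 0.0
ROW [-2.1 -0.5 54.7] [ 0.1 -0.3 -0.1]
```

View pics/w4.png

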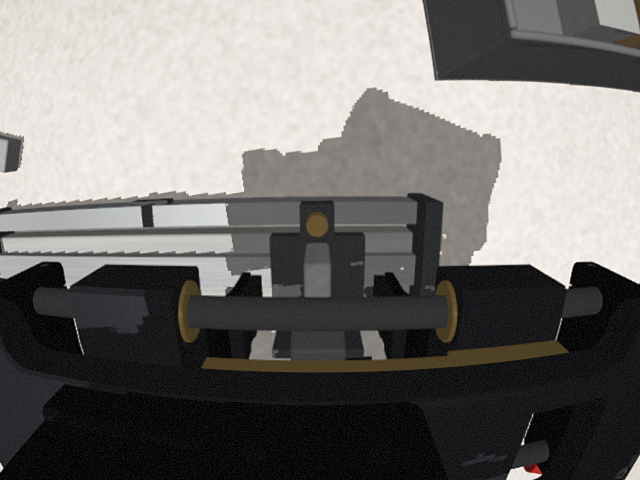

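The post stands midway between the fingers, at column 317, so I can descend, grip and slide.

Emit:
move_arm(series="0 0 15 0 0 0;0 0 30 0 0 0;0 0 45 0 0 0;0 0 53 0 0 0;0 0 53 0 0 0;0 0 53 0 0 0")

```text
time: 19.8
position: [0.6488, -0.1696, 0.0783]
tool_rot: [0.998, -0.058, 0.001, -0.0]
ft_force: [0.8, 0.3, 0.0]
grip_width: 0.0523
grip_force: 0.0
```

Emit:
move_arm(series="0 0 0 0 0 0;0 0 0 0 0 0;0 0 0 0 0 0;0 0 0 0 0 0;0 0 0 0 0 0;0 0 0 0 0 0;0 0 0 0 0 0;0 0 0 0 0 0", jaw=0, newtons=30)

```text
time: 20.47
position: [0.6483, -0.1692, 0.0769]
tool_rot: [0.998, -0.057, -0.0, -0.0]
ft_force: [0.7, 0.3, -0.2]
grip_width: 0.0137
grip_force: 30.0
```

Emit:
move_arm(series="0 0 0 0 0 0;0 0 0 0 0 0;0 0 0 0 0 0;0 0 0 0 0 0")

```text
time: 20.8
position: [0.6483, -0.1692, 0.0769]
tool_rot: [0.998, -0.058, -0.0, -0.0]
ft_force: [-0.3, 0.4, 1.1]
grip_width: 0.0137
grip_force: 30.0
```

Run:
```python
from h import *
o=st();p=o['position'][:2]
# notch target: post shift along rail
Y=np.array([np.sin(np.radians(6.4)),np.cos(np.radians(6.4))]);N=np.array([.6877,-.0537]);print('to notch mm',(N-p)@Y*1000)
R0=R.from_quat(o['tool_rot']);print('Y in tool',R0.inv().apply([*Y,0]))
```

```text
t 20.8 p [ 0.6483 -0.1692  0.0769] R [[0.993, -0.115, -0.0], [-0.115, -0.993, 0.001], [-0.001, -0.001, -1.0]] q [-4.220e-01  7.900e-01  1.429e+00  1.000e-03  9.230e-01  1.264e+00] F [-0.3  0.4  1.1] w 0.013743915082968152 29.99106018425664
to notch mm 119.13476547483978
Y in tool [-3.70220609e-03 -9.99992945e-01  6.35118525e-04]
```

Emit:
move_arm(series="0 -4 0 0 0 0;0 -10 0 0 0 0;0 -17 0 0 0 0;0 -24 0 0 0 0;0 -31 0 0 0 0;0 -38 0 0 0 0;0 -44 0 0 0 0;0 -47 0 0 0 0")

```text
time: 21.47
position: [0.6533, -0.123, 0.0769]
tool_rot: [0.998, -0.057, -0.001, 0.0]
ft_force: [-1.8, -3.9, 0.5]
grip_width: 0.0136
grip_force: 30.0
```

Emit:
move_arm(series="0 -5 0 0 0 0;0 -11 0 0 0 0;0 -17 0 0 0 0;0 -23 0 0 0 0;0 -28 0 0 0 0;0 -32 0 0 0 0;0 -35 0 0 0 0;0 -37.5 0 0 0 0")

```text
time: 22.13
position: [0.6574, -0.0858, 0.0769]
tool_rot: [0.998, -0.058, -0.001, 0.0]
ft_force: [-2.9, -4.1, 1.6]
grip_width: 0.0139
grip_force: 30.0
```

Emit:
move_arm(series="0 -2 0 0 0 0;0 -4 0 0 0 0;0 -6 0 0 0 0;0 -8 0 0 0 0")

```text
time: 22.47
position: [0.6582, -0.0779, 0.0769]
tool_rot: [0.998, -0.058, -0.001, 0.0]
ft_force: [-3.1, -3.9, 1.5]
grip_width: 0.0139
grip_force: 30.0
```

```bash
cat >> h.py <<'E'
def sl():
    o=robot.get_obs();a=np.radians(6.4);Y=np.array([np.sin(a),np.cos(a)]);X=np.array([np.cos(a),-np.sin(a)])
    d=o['position'][:2]-np.array([.6483,-.1692]);f=o['ft_force'][:2]
    print('t',round(o['time'],2),'along',round(d@Y*1000,1),'side',round(d@X*1000,1),'F along',round(f@Y,1),'F side',round(f@X,1),'z',o['position'][2],o['grip_width'])
E
python3 -c "
from h import *
sl()"
```

```text
t 22.47 along 91.9 side -0.3 F along -4.3 F side -2.6 z 0.07693126063248888 0.013947638014157366
```

Emit:
move_arm(series="-0.2 -2 0 0 0 0;-0.3 -4 0 0 0 0;-0.4 -6 0 0 0 0;-0.5 -8 0 0 0 0;-0.5 -10 0 0 0 0;-0.5 -12 0 0 0 0")

```text
time: 22.97
position: [0.6595, -0.0654, 0.0769]
tool_rot: [0.998, -0.058, -0.001, -0.0]
ft_force: [-3.3, -5.1, 1.8]
grip_width: 0.0138
grip_force: 30.0
```

Emit:
move_arm(series="0 -2 0 0 0 0;0 -4 0 0 0 0;0 -6 0 0 0 0")

```text
time: 23.22
position: [0.6602, -0.0593, 0.0769]
tool_rot: [0.998, -0.058, -0.001, -0.0]
ft_force: [-2.2, -4.4, 1.0]
grip_width: 0.0138
grip_force: 30.0
```

```bash
python3 -c "
from h import *
sl()"
```

```text
t 23.22 along 110.5 side -0.4 F along -4.6 F side -1.7 z 0.07693444077373657 0.01378148792410792
```

Now in single small steps, watching the force along the rail.

Emit:
move_arm(series="-0.1 -2 0 0 0 0")

```text
time: 23.3
position: [0.6604, -0.0573, 0.077]
tool_rot: [0.998, -0.058, -0.001, -0.0]
ft_force: [-2.2, -4.8, 0.9]
grip_width: 0.0138
grip_force: 30.0
```

Emit:
move_arm(series="0 -1.5 0 0 0 0")

```text
time: 23.38
position: [0.6606, -0.0557, 0.0769]
tool_rot: [0.998, -0.058, -0.001, -0.0]
ft_force: [-2.8, -3.4, 0.6]
grip_width: 0.014
grip_force: 30.0
```

Emit:
move_arm(series="0 -1.5 0 0 0 0")

```text
time: 23.47
position: [0.6608, -0.054, 0.0769]
tool_rot: [0.998, -0.058, -0.001, -0.001]
ft_force: [-2.9, -2.9, 0.7]
grip_width: 0.0137
grip_force: 30.0
```

Emit:
move_arm(series="0 -1.5 0 0 0 0")

```text
time: 23.55
position: [0.661, -0.0523, 0.0769]
tool_rot: [0.998, -0.058, -0.001, -0.001]
ft_force: [-1.6, -1.9, 1.5]
grip_width: 0.0138
grip_force: 30.0
```

```bash
python3 -c "
from h import *
sl()"
```

```text
t 23.55 along 117.6 side -0.5 F along -2.0 F side -1.4 z 0.07690645587016001 0.013797618031681313
```

Emit:
move_arm(series="0 -1 0 0 0 0")

```text
time: 23.63
position: [0.6611, -0.0508, 0.0769]
tool_rot: [0.998, -0.058, -0.001, -0.001]
ft_force: [-3.1, -0.3, 1.9]
grip_width: 0.0137
grip_force: 30.0
```

Emit:
move_arm(series="0 -1 0 0 0 0")

```text
time: 23.72
position: [0.6612, -0.0499, 0.0769]
tool_rot: [0.998, -0.058, -0.001, -0.001]
ft_force: [-2.1, -1.8, 1.8]
grip_width: 0.0137
grip_force: 30.0
```

Emit:
move_arm(series="0 -1 0 0 0 0")

```text
time: 23.8
position: [0.6613, -0.0492, 0.0769]
tool_rot: [0.998, -0.058, -0.001, -0.001]
ft_force: [-2.5, -1.5, 2.0]
grip_width: 0.0134
grip_force: 30.0
```

```bash
python3 -c "
from h import *
sl()"
```

```text
t 23.8 along 120.7 side -0.5 F along -1.8 F side -2.3 z 0.07689598873885801 0.013352219289718468
```

Emit:
move_arm(series="0 -0.8 0 0 0 0;0 -0.8 0 0 0 0")

```text
time: 23.97
position: [0.6613, -0.0488, 0.0769]
tool_rot: [0.998, -0.058, -0.001, -0.001]
ft_force: [-2.6, -1.7, 1.7]
grip_width: 0.014
grip_force: 30.0
```

Emit:
move_arm(series="0 -0.8 0 0 0 0;0 -0.8 0 0 0 0")

```text
time: 24.13
position: [0.6614, -0.0486, 0.0769]
tool_rot: [0.998, -0.058, -0.001, -0.0]
ft_force: [-2.7, -2.8, 2.4]
grip_width: 0.014
grip_force: 30.0
```

```bash
python3 -c "
from h import *
sl()"
```

```text
t 24.13 along 121.4 side -0.4 F along -3.1 F side -2.4 z 0.07691709661301088 0.014026891699611008
```

Emit:
move_arm(series="0 -0.8 0 0 0 0;0 -0.8 0 0 0 0")

```text
time: 24.3
position: [0.6614, -0.0483, 0.0769]
tool_rot: [0.998, -0.058, -0.001, 0.0]
ft_force: [-4.1, -4.5, 2.1]
grip_width: 0.0133
grip_force: 30.0
```

Emit:
move_arm(series="0 -0.8 0 0 0 0;0 -0.8 0 0 0 0")

```text
time: 24.47
position: [0.6615, -0.048, 0.0769]
tool_rot: [0.998, -0.058, -0.001, 0.001]
ft_force: [-4.0, -5.5, 1.4]
grip_width: 0.014
grip_force: 30.0
```

```bash
python3 -c "
from h import *
sl()
c=robot.camera('wrist');cv2.imwrite('pics/w5.png',cv2.resize(c['img'][140:320,150:450],None,fx=2.5,fy=2.5)[:,:,::-1])"
```

```text
t 24.47 along 121.9 side -0.4 F along -5.9 F side -3.4 z 0.07692890310090891 0.014028959266314705
```

View pics/w5.png

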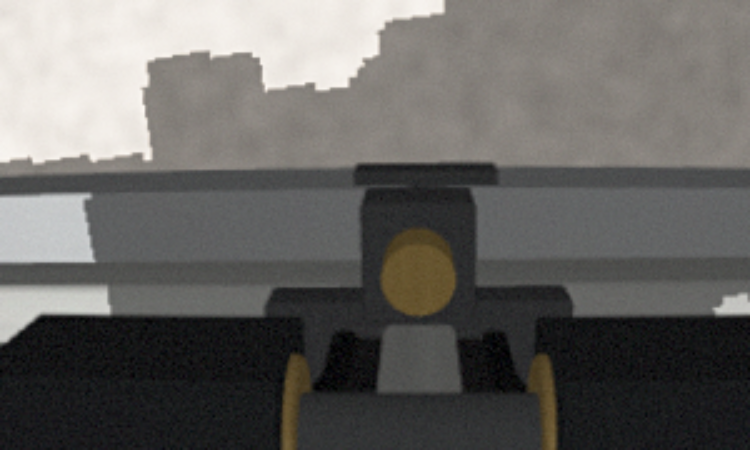

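The ball is seated: it tugged forward at about 118 mm, and the stage now holds at 121.9 mm while the push rises. The picture shows the ball housing over the notch, which it hides, and the post still gripped. I'll ease the push off.

Emit:
move_arm(series="0 1 0 0 0 0;-0.3 2 0 0 0 0;-0.3 2 0 0 0 0;-0.3 2 0 0 0 0;-0.3 2 0 0 0 0")

```text
time: 24.93
position: [0.6614, -0.0484, 0.0769]
tool_rot: [0.998, -0.058, -0.0, -0.0]
ft_force: [-2.5, -0.9, 0.7]
grip_width: 0.0139
grip_force: 30.0
```

```bash
python3 -c "
from h import *
sl()
c=robot.camera('scene');print([(round(x['p'],2),np.round(x['xyz'],3)) for x in robot.tip_of(c,'cup')])
sl()"
```

```text
t 24.93 along 121.5 side -0.5 F along -1.1 F side -2.4 z 0.07689476411784653 0.013860073594384585
[(0.98, array([ 0.295, -0.186,  0.029])), (0.92, array([0.455, 0.235, 0.032])), (0.78, array([0.457, 0.028, 0.035])), (0.36, array([ 0.447, -0.165,  0.004]))]
t 25.03 along 121.5 side -0.5 F along -0.7 F side -3.7 z 0.07693148427646103 0.013853487377713995
```

```bash
python3 -c "
from rig import robot
print(robot.hand_in())"
```

```text
the job is handed in; nothing more can be done
None
```

I turned the cup over and left it standing mouth-up on the mat. I then slid the stage about 121 mm until its ball clicked into the notch, and handed the job in at about 25 s with the post still gripped; no verdict came back.

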